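Unhook the clean ink roller and rest it for storage

ROBOT

A 7-joint arm with a two-finger parallel gripper is mounted at the origin on the work surface. World frame = base frame: x ahead of the robot, y to its left, z up, the work surface at z = 0. Lengths are in mm, angles in degrees, forces in N, time in s.
With the tool pointing down it reaches from about 425 to 800 mm from the base axis. Payload 8.3 kg.
Tool frame: the origin (TCP) lies midway between the tips of the shut fingers; the grasp point (between the pads) lies 19 mm behind it; z points along the fingers, y is the line along which they close (so a half turn about z gives the same grasp; the last joint's range is limited). The gripper opens to 85 mm and grips with 20 to 120 N. Pads are 22 mm wide; open, the fingers measure 114 mm over their backs; the gripper's body (76 mm by 85 mm) begins 54 mm behind the grasp point. The pads swing forward as they close: fully open they stand 13 mm farther back than shut.
Start: joints at [72.198, 21.967, 0.94, 78.501, -0.361, 79.538, -2.664], TCP at [153.334, -605.881, 231.279] pointing down, gripper open.
Joint ranges: [-169.22, 169.22], [-14.56, 117.87], [-87.37, 89.26], [10.42, 133.3], [-82.24, 262.24], [0.94, 117.77], [-172.7, 172.7]. Speed limits (degrees/s): [136.94, 136.94, 172.46, 172.46, 180, 180, 180].

INTERFACE

Orientations are given as a 3x3 rotation matrix whose columns are the frame's x, y, z axes.
In Python, from rig import bot gives the robot as it stands.
- The arm moves only by the tool drive_tool, never from a script. Its argument "increments" is a list of rows, each a list of 3 entries, a list of its own where there are three numbers: the shift along the world's x, y, z in mm, then the turn, a rotation vector about the world's x, y, z in degrees, then the finger opening in mm, from 0 to 85.4. A call has 1 to 20 rows; each row is the pose to reach, as a shift and turn from the pose commanded when the call began; what a row does not reach only later rows make up. A row lasts 1/10 s, in which the tool goes at most 50 mm and 8.59 degrees, less where a joint would pass 70% of its speed; a pose out of reach is approached as far as the arm can. A call with a gripper value outside its range is refused whole. The fingers move at their own pace and stop on an object; "squeeze" is the grip in N (left out, the last holds). Time passes only in rows, so rows that repeat a pose let the fingers close. It gives the time, the measured TCP pose, the force, the opening and the grip force at its end, in the units of the state.
- bot.get_state(): the state, without advancing time (a new reading comes with each control period).
- bot.snapshot(name): name is "scene" or "top" or "wrist"; returns (picture, depth): 400x640x3 uint8, blue, green, red; 400x640 float32, mm along the optical axis (not along the pixel's ray), 0 where there is no reading.
- bot.camera_params(name): a dict with "fx", "fy", "cx", "cy" (pixels), "cam_to_world" (4x4, takes a point from camera to world coordinates). Camera axes: x right, y up, looking along -z (the intrinsics and any distortion apply to the point x, -y, -z); pixel columns grow to the right and rows downward; lengths in mm; the calibration is good to about 2 mm. A picture is of the moment at which its call begins: read the wrist's pose just before it. camera_params takes no time and is no camera call; for the wrist camera it gives the pose at the moment of the call.
- bot.finish_job(): hands the job in; it is judged then, once.
The state is a dict: "t": time; "joint_positions": joint angles; "qvel": joint speeds; "joint_torque": joint torques, N m; "tcp_pos": TCP position; "tool_rot": TCP orientation; "force": force on the tool from outside, world axes, zero at the start; "torque": the same for the moment, N m; "grip_width": finger opening in mm; "gripper_force": force on a finger pad.
Only numpy, scipy, OpenCV 4.12 (cv2) and the standard library are available. Lean on these libraries where they do the work, as an engineer would, in place of code of your own. Each camera call takes 0.05 s, during which the arm holds its last target. There are 200 camera calls.

TASK

The ink roller has been washed: take it out of the two deep hooks of the grey wash-up stand, sliding it gently up between the prongs and past their tips before you bring it away, and lower it gently into the notches of the wooden rest so that it lies fully home by both spindle ends, then let go. The hooks have been left tilted and are clamped, so feel the way they lean and never force the roller against them; leave the jar, the tin and the bottle alone.

Things in the scene. Friction and masses are not known exactly. Their poses are not given: they have to be found in the camera images.
- roller_center (a point): centre of the ink roller: black rubber cylinder 56 mm in diameter, 160 mm long, on a 12 mm steel spindle that stands out 30 mm at each end (220 mm over all); 0.45 to 0.75 kg. Its y axis is the roller's axis. It starts level in the stand's two hooks and may be gripped from above by the middle of the rubber.
- stand: grey steel wash-up stand, fixed; base 160 x 300 mm, origin under its centre, z up, y along the roller, -x its front (to the robot). Two uprights at y = +-131 mm, 172 mm high, carry a frame that tilts about the line through both hook seats: two deep rod hooks and, 52 mm below that line, a 10 mm cross rod. Steel discs at y = +-114 mm face the spindle's ends with 4 mm of play.
- hook_seat (a point): point on the tilt axis midway between the hooks, 150 mm above the table; axes as the stand. The resting roller's centre lies 2 mm below it, whatever the tilt. The tilt is NOT measured: anything from 9 degrees back (+x) to 23 degrees forward (tips towards -x), the same for both hooks, and the black knobs hold it fast.
- left_hook (a point): middle of the round throat bottom of the hook at the stand's y = +95 mm. Each hook is a U of 8 mm steel rod: throat 16 mm wide, so the 12 mm spindle has 2 mm of play either side; front prong's tip 70 mm and back leg's tip 95 mm beyond this point, measured along the leaning throat. Axes as the stand: they do not show the tilt.
- right_hook (a point): the same point of the like hook at the stand's y = -95 mm.
- rest: wooden storage rest, fixed to the table, base 110 x 230 x 12 mm, origin under the centre of the base, y along the roller it holds. Two cheeks 90 mm wide and 14 mm thick at y = +-95 mm, 83 mm high, each with an open-topped notch 18 mm wide with a flat floor 54 mm above the table; the mouth is flared to about 42 mm.
- rest_seat (a point): where the roller's centre must lie when home in the rest: 60 mm above the table, midway between the cheeks. Its y axis is the direction of the roller's axis (either way round).
- jar: open glass jar, 84 mm in diameter, 118 mm high, origin under its centre; bystander
- tin: blue ink tin, 72 mm in diameter, 52 mm high, origin under its centre; bystander
- bottle: closed amber bottle, 56 mm in diameter, 120 mm high, origin under its centre; bystander

How it is judged:
By the outcome, as a careful person would: the job done as asked, in the order asked, and still so for the second after the job is handed in, with the robot touching nothing.
It also fails if it takes over 64 s, if anything falls off the work surface, if the arm or the gripper's body presses on something with over 40 N, if the wrist force passes 120 N, or if a joint passes its speed limit or range.

## Working session

There is one attempt and no reset: what is moved stays moved. The work goes in short steps, Python scripts to look and compute and a tool call to move; the robot and the scene stay as the last step left them, time stands still between calls to the robot, and variables do not carry over. Pictures are saved under pics/ and viewed, at most 10 in all, crops included, and the job is handed in when it is done.

Besides the shell and the picture viewer there is one more tool, called after "Request:" as name(argument=value, ...), one argument or row to a line, values as JSON. drive_tool: Moves the arm, as the interface text tells. Its arguments: {"type":"object","properties":{"increments":{"type":"array","items":{"type":"array"}},"squeeze":{"type":"number"}},"required":["increments"]}

```bash
mkdir -p pics; ls
cat > h.py <<'E'
import numpy as np, cv2
from rig import bot
def grab(n,tag):
    P=bot.camera_params(n); im,d=bot.snapshot(n); im=np.array(im);d=np.array(d)
    np.savez(f'{tag}.npz',im=im,d=d,T=np.array(P['cam_to_world']),K=np.array([P['fx'],P['fy'],P['cx'],P['cy']]))
    cv2.imwrite(f'pics/{tag}.png',im); return P
def load(tag): return np.load(f'{tag}.npz')
def cloud(tag):
    z=load(tag); fx,fy,cx,cy=z['K']; d=z['d'].astype(float); v,u=np.mgrid[:d.shape[0],:d.shape[1]]
    p=np.stack([(u-cx)/fx*d,-(v-cy)/fy*d,-d],-1); T=z['T']
    w=p@T[:3,:3].T+T[:3,3]; w[d<=0]=np.nan; return z['im'],w
def ray(tag,u,v):
    z=load(tag); fx,fy,cx,cy=z['K'];T=z['T']
    return T[:3,3], T[:3,:3]@np.array([(u-cx)/fx,-(v-cy)/fy,-1.])
def onz(tag,u,v,h):
    o,r=ray(tag,u,v); return o+r*(h-o[2])/r[2]
E
python3 - <<'E'
from h import *
for n in ('scene','top'):
    P=grab(n,n); print(n,{k:(np.round(v,3).tolist()) for k,v in P.items()})
s=bot.get_state(); print(s['t'],s['tcp_pos'],s['force'],np.round(s['tool_rot'],3))
E
```

```text
pics
scene {'fx': 446.115, 'fy': 446.115, 'cx': 322.753, 'cy': 199.896, 'cam_to_world': [[0.689, -0.614, 0.385, 1098.25], [0.725, 0.577, -0.376, -447.583], [0.008, 0.538, 0.843, 1100.093], [0.0, 0.0, 0.0, 1.0]]}
top {'fx': 498.825, 'fy': 498.825, 'cx': 319.026, 'cy': 199.358, 'cam_to_world': [[0.005, 0.999, -0.052, 590.569], [-1.0, 0.006, 0.015, -1.613], [0.016, 0.052, 0.999, 1286.49], [0.0, 0.0, 0.0, 1.0]]}
0.1 [ 153.22645425 -605.46610117  230.35056433] [0.43640483 0.05746895 0.23242791] [[ 0.969  0.245 -0.   ]
 [ 0.245 -0.969  0.002]
 [ 0.    -0.002 -1.   ]]
```

View pics/scene.png

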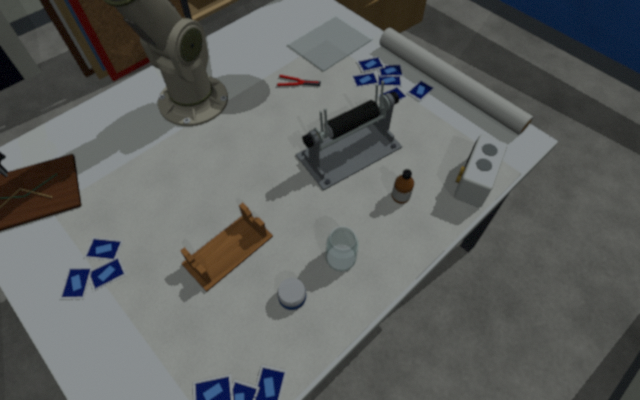

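View pics/top.png

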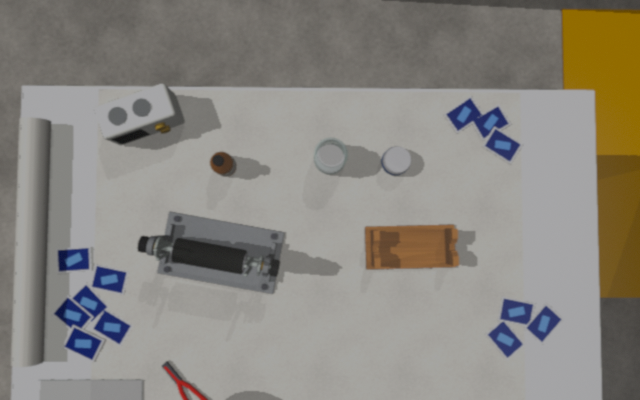

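The top view shows the stand's roller (black) spanning about (172,252)–(243,258), the rest at (411,247), jar (330,156), tin (396,160) and bottle (222,163). The scene view agrees, with the hooks near (380,95) and (322,130).

Run:
```python
from h import *
im,w=cloud('top'); hsv=cv2.cvtColor(im,cv2.COLOR_BGR2HSV)
def rect(m,name,h):
    m=m.astype(np.uint8); n,l,st,c=cv2.connectedComponentsWithStats(m); k=1+st[1:,4].argmax()
    cs,_=cv2.findContours((l==k).astype(np.uint8),0,2); r=cv2.minAreaRect(max(cs,key=cv2.contourArea)); b=cv2.boxPoints(r)
    W=np.array([onz('top',*q,h) for q in b])
    print(name,st[k,4],r,'\n centre',W.mean(0).round(1),'corners',W[:,:2].round(0).tolist())
    P=w[l==k]; P=P[~np.isnan(P[:,0])]; print(' depth z pct',np.percentile(P[:,2],[5,50,95]).round(0),'median xy',np.median(P[:,:2],0).round(1))
    return l==k
H,S,V=cv2.split(hsv)
v,u=np.mgrid[:400,:640]
box=lambda a,b,c,d:(u>a)&(u<b)&(v>c)&(v<d)
rect((H<25)&(S>90)&box(340,490,200,300),'rest',12)
rm=rect((V<45)&box(165,252,225,285)&(w[...,2]>140),'roller',165)
P=w[rm]; P=P[P[:,2]>165]; 
q=P[:,:2]; c=q.mean(0); U=np.linalg.svd(q-c)[2][0] if len(q)<5000 else 0; print('roller ridge',c,U,np.degrees(np.arctan2(U[1],U[0])), P[:,2].max(),len(P), ((q-c)@U).min(),((q-c)@U).max())
st=box(130,300,190,310)&(w[...,2]>2)&(w[...,2]<25); rect(st,'base',10)
for n,b in (('jar',(300,360,125,185)),('tin',(375,420,135,185)),('bottle',(200,240,140,185))):
    m=box(*b)&(w[...,2]>20); P=w[m]; print(n,m.sum(),np.median(P,0).round(0),P.max(0).round(0),P.min(0).round(0))
```

```text
rest 3814 ((411.7252197265625, 246.45892333984375), (41.98809814453125, 92.06913757324219), 88.63607025146484) 
 centre [ 537.9 -258.7   12. ] corners [[588.0, -140.0], [595.0, -376.0], [488.0, -377.0], [481.0, -142.0]]
 depth z pct [ 7. 12. 80.] median xy [ 538.3 -257.2]
roller 1586 ((208.2944793701172, 255.181640625), (71.235107421875, 23.21673011779785), 9.865806579589844) 
 centre [522.9 227.6 165. ] corners [[511.0, 310.0], [562.0, 302.0], [535.0, 145.0], [484.0, 153.0]]
 depth z pct [159. 171. 177.] median xy [523.7 227.9]
roller ridge [521.51603719 228.33529892] [-0.17662985 -0.98427735] -100.17351920660747 180.94927706222916 1306 -77.38699956592116 78.31051185455581
base 3340 ((228.53201293945312, 225.82398986816406), (133.89573669433594, 52.0556640625), 10.30484676361084) 
 centre [588.3 209.   10. ] corners [[553.0, 387.0], [683.0, 366.0], [624.0, 30.0], [493.0, 52.0]]
 depth z pct [ 3.  9. 14.] median xy [572.  217.3]
jar 589 [750. -46.  92.] [806.  -7. 122.] [721. -90.  20.]
tin 663 [ 754. -214.   50.] [ 792. -181.   57.] [ 720. -253.   20.]
bottle 495 [738. 211.  84.] [768. 246. 125.] [714. 190.  21.]
```

Run:
```python
from h import *
P=bot.camera_params('wrist'); s=bot.get_state(); T=np.array(P['cam_to_world']); R=np.array(s['tool_rot'])
print(P['fx'],P['cx'],P['cy']); print('cam pos in tool',R.T@(T[:3,3]-s['tcp_pos'])); print('cam axes in tool',(R.T@T[:3,:3]).round(3))
```

```text
358.28159969896535 318.4250994203812 194.64493662573793
cam pos in tool [  73.08684308   -0.14378504 -142.00931832]
cam axes in tool [[ 0.     0.958  0.286]
 [ 1.     0.    -0.001]
 [-0.001  0.286 -0.958]]
```

Request:
drive_tool(
  increments=[
    [[40,40,20],[0,0,5],85],
    [[80,80,40],[0,0,10],85],
    [[120,120,60],[0,0,15],85],
    [[155,155,80],[0,0,20],85],
    [[190,190,100],[0,0,25],85],
    [[220,225,115],[0,0,30],85],
    [[250,260,130],[0,0,35],85],
    [[280,295,145],[0,0,40],85],
    [[305,335,160],[0,0,45],85],
    [[325,375,170],[0,0,50],85],
    [[340,415,170],[0,0,55],85],
    [[350,455,170],[0,0,60],85],
    [[355,500,170],[0,0,65],85],
    [[355,545,170],[0,0,65.5],85],
    [[355,590,170],[0,0,65.5],85],
    [[355,630,170],[0,0,65.5],85],
    [[355,670,170],[0,0,65.5],85],
    [[355,690,170],[0,0,65.5],85],
    [[355,690,170],[0,0,65.5],85],
    [[355,690,170],[0,0,65.5],85],
  ],
)

```text
t: 2.1
tcp_pos: [508.3, 83.9, 400.9]
tool_rot: [[0.178, 0.984, -0.001], [0.984, -0.178, -0.0], [-0.0, -0.001, -1.0]]
force: [1.3, -1.2, -0.6]
grip_width: 85.0
gripper_force: 0.0
```

Request:
drive_tool(
  increments=[
    [[5,35,0],[-6,1,0],85],
    [[10,75,0],[-12,2,0],85],
    [[15,115,0],[-18,3.2,0],85],
    [[22,155,-10],[-24,4.3,0],85],
    [[28,195,-25],[-30,5.4,0],85],
    [[34,235,-45],[-34.4,6.2,0],85],
    [[38,265,-60],[-34.4,6.2,0],85],
    [[38,277,-70],[-34.4,6.2,0],85],
    [[38,277,-70],[-34.4,6.2,0],85],
    [[38,277,-70],[-34.4,6.2,0],85],
  ],
)

```text
t: 3.1
tcp_pos: [547.3, 292.8, 324.6]
tool_rot: [[0.154, 0.981, -0.119], [0.811, -0.194, -0.552], [-0.565, -0.011, -0.825]]
force: [1.0, -0.4, -1.5]
grip_width: 84.9
gripper_force: 0.0
```

Run:
```python
from h import *
s=bot.get_state(); print(s['t'],np.round(s['tcp_pos'],1),np.round(s['qvel'],2))
P=grab('wrist','w1'); print(np.round(P['cam_to_world'],3).tolist())
```

```text
3.1 [547.3 292.8 324.6] [-64.57  46.42 119.81 -23.62 -62.95   1.53  19.98]
[[0.981, 0.113, 0.158, 575.632], [-0.194, 0.619, 0.761, 430.807], [-0.012, -0.777, 0.629, 400.597], [0.0, 0.0, 0.0, 1.0]]
```

View pics/w1.png

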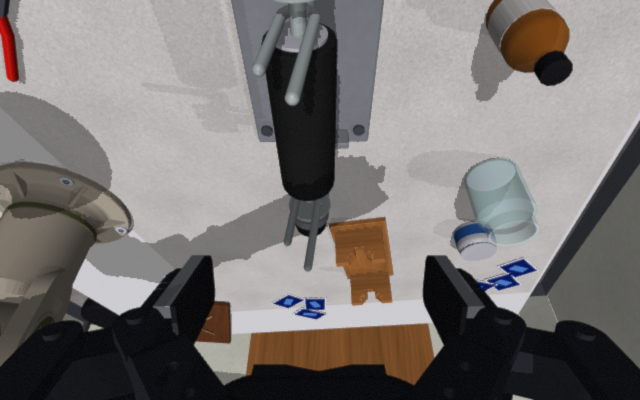

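The wrist view (inverted, image down is world up) shows the near hook's rods ending at about (262,70) and (293,98), and the far hook's at (290,240) and (310,268). The arm was still settling, so I'll hold and re-take.

Request:
drive_tool(
  increments=[
    [[0,0,0],[0,0,0],85],
    [[0,0,0],[0,0,0],85],
    [[0,0,0],[0,0,0],85],
    [[0,0,0],[0,0,0],85],
    [[0,0,0],[0,0,0],85],
  ],
)

```text
t: 3.65
tcp_pos: [545.9, 295.3, 325.2]
tool_rot: [[0.149, 0.982, -0.118], [0.815, -0.189, -0.547], [-0.559, -0.015, -0.829]]
force: [0.0, 0.3, -0.4]
grip_width: 85.5
gripper_force: 0.0
```

Run:
```python
from h import *
s=bot.get_state(); print(s['t'],np.round(s['tcp_pos'],1),np.round(s['qvel'],2),np.round(s['joint_positions'],1))
P=grab('wrist','w2'); print(np.round(P['cam_to_world'],3).tolist())
im=cv2.imread('pics/w2.png'); cv2.imwrite('pics/w2c.png',cv2.resize(im[0:300,180:480],None,fx=2,fy=2,interpolation=cv2.INTER_CUBIC))
```

```text
3.65 [545.9 295.3 325.2] [-0.59  0.36  0.31 -0.16 -0.17  0.09  0.05] [-59.1  46.5  43.2  45.1  -2.  117.6 -32. ]
[[0.982, 0.108, 0.156, 573.805], [-0.189, 0.624, 0.758, 432.863], [-0.015, -0.774, 0.633, 402.063], [0.0, 0.0, 0.0, 1.0]]
```

View pics/w2c.png

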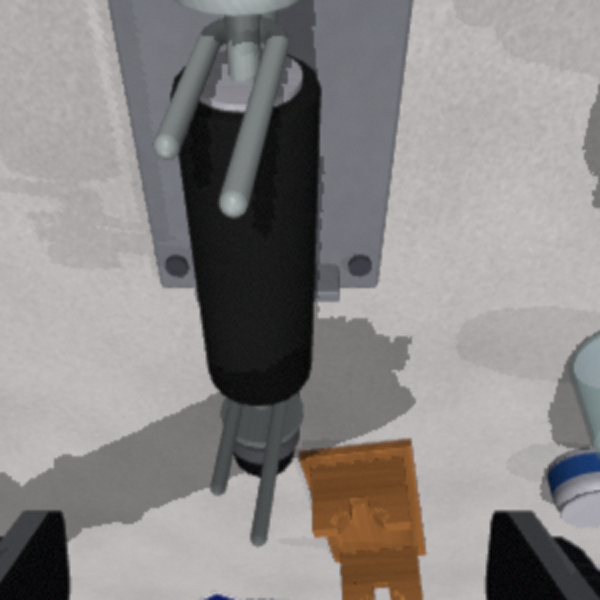

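The crop shows the hooks leaning forward (image left). The near rods run (278,40)→(233,203) and (210,40)→(168,147), the far ones (278,405)→(260,540) and (232,405)→(219,490), in 2x crop pixels.

Run:
```python
from h import *
from scipy.optimize import least_squares
im,w=cloud('w2'); 
V=im.max(2); P=w.reshape(-1,3); 
# roller cylinder fit from dark points
c0=np.array([522,228,148.]); yaw=np.radians(-10.2)
def st(p,c,yaw): 
    q=p-c; X=np.array([np.cos(yaw),np.sin(yaw),0]);Y=np.array([-np.sin(yaw),np.cos(yaw),0]); return np.stack([q@X,q@Y,q[...,2]],-1)
q=st(w,c0,yaw); m=(V<50)&(np.abs(q[...,1])<70)&(np.hypot(q[...,0],q[...,2])<40)&(q[...,2]>8)
A=w[m]; print('n',len(A))
f=lambda x:(lambda s:np.hypot(s[:,0]-0,s[:,2]-x[4]*s[:,1])-28)(st(A,np.array([x[0],c0[1],x[1]]),x[2]))
r=least_squares(lambda x:f([x[0],x[1],x[2],0,x[3]]),[522,148,yaw,0],loss='soft_l1'); print('cyl x at y=228',r.x[:2],np.degrees(r.x[2]),'slope',r.x[3],np.std(r.fun))
yaw=r.x[2]; c=np.array([r.x[0],228,148]); q=st(w,c,yaw)
m=(V<50)&(np.hypot(q[...,0],q[...,2])<34)&(q[...,2]>8); Y=q[...,1][m]; print('roller y extents',np.percentile(Y,[.5,99.5]))
X=np.array([np.cos(yaw),np.sin(yaw),0]);Yv=np.array([-np.sin(yaw),np.cos(yaw),0])
for nm,a,b in (('near back',(278,40),(233,203)),('near front',(210,40),(168,147)),('far back',(278,405),(260,540)),('far front',(232,405),(219,490))):
    ra=ray('w2',180+a[0]/2,a[1]/2)[1]; rb=ray('w2',180+b[0]/2,b[1]/2)[1]; n=np.cross(ra,rb); d=np.cross(n,Yv); d*=np.sign(d[2]); print(nm,'ray tilt(fwd+)',np.degrees(np.arctan2(-d@X,d[2])).round(2))
for nm,y in (('near',95),('far',-95)):
    m=(np.abs(q[...,1]-y)<12)&(q[...,2]>22)&(q[...,2]<110)&(np.abs(q[...,0])<80)
    B=q[m]; 
    print(nm,len(B),'z range',B[:,2].min(),B[:,2].max())
    k=np.round(B[:,2]/10)
    for z in range(2,11):
        C=B[k==z]; 
        if len(C): print(z*10,len(C),np.percentile(C[:,0],[1,25,50,75,99]).round(1),'y',np.median(C[:,1]).round(1))
```

```text
n 6766
cyl x at y=228 [519.54155498 146.9552342 ] -10.047862011076322 slope -0.0007618044127509236 0.4608392906337221
roller y extents [-150.74513701   79.70242297]
near back ray tilt(fwd+) 6.54
near front ray tilt(fwd+) 6.21
far back ray tilt(fwd+) 5.2
far front ray tilt(fwd+) 3.77
near 1720 z range 22.030687105972845 98.19242768437888
20 66 [-17.1 -12.6 -10.6  10.1  13.5] y 98.0
30 196 [-18.4 -13.9 -11.1   9.8  12.9] y 97.8
40 220 [-19.1 -14.6 -11.8   8.8  11.8] y 97.8
50 238 [-20.3 -15.7 -13.3   7.4  10.8] y 97.9
60 259 [-21.4 -16.8 -14.2   6.4   9.8] y 97.8
70 292 [-22.5 -18.9 -15.7   5.2   8.8] y 97.2
80 151 [-0.4  2.3  4.3  6.   7.5] y 97.8
90 185 [-1.7  1.   3.   4.8  6.6] y 97.7
100 113 [-1.3  0.7  1.8  3.3  4.9] y 95.6
far 843 z range 22.03246746979181 97.57860698822313
20 37 [-17.4 -14.  -11.   10.4  13.5] y -92.1
30 123 [-18.9 -14.7 -11.    9.3  12.5] y -92.2
40 114 [-19.8 -15.4   4.2   8.3  11.6] y -92.1
50 131 [-21.  -16.8 -13.1   6.7  10.7] y -92.2
60 137 [-22.2 -17.9 -14.3   5.9   9.8] y -92.2
70 116 [-22.8 -17.8   2.1   5.2   8. ] y -92.4
80 76 [-0.4  1.5  3.5  5.4  7.2] y -92.1
90 82 [-1.9  0.3  2.3  4.6  6.4] y -92.1
100 27 [-0.9  0.6  2.   3.4  4.8] y -93.6
```

Request:
drive_tool(
  increments=[
    [[-5,-13,3],[7,-1.2,0],85],
    [[-10,-26,5],[14,-2.5,0],85],
    [[-15,-40,5],[21,-3.8,0],85],
    [[-20,-54,5],[28,-5,0],85],
    [[-26,-67,5],[34.4,-6.2,0],85],
    [[-26,-67,5],[34.4,-6.2,0],85],
    [[-26,-67,5],[34.4,-6.2,0],85],
    [[-26,-67,5],[34.4,-6.2,0],85],
    [[-26,-67,5],[34.4,-6.2,0],85],
  ],
)

```text
t: 4.6
tcp_pos: [519.4, 231.1, 329.1]
tool_rot: [[0.175, 0.984, -0.015], [0.984, -0.175, 0.016], [0.013, -0.018, -1.0]]
force: [0.1, 0.3, 0.3]
grip_width: 85.0
gripper_force: 0.0
```

```bash
cat >> h.py <<'E'
from scipy.spatial.transform import Rotation as Ro
def need(x,y,z,yawdeg):
    """shift and rotvec from measured pose to tool-down pose with tool y at azimuth yawdeg"""
    s=bot.get_state(); a=np.radians(yawdeg); ty=np.array([np.cos(a),np.sin(a),0]); tz=np.array([0,0,-1.]); R=np.stack([np.cross(ty,tz),ty,tz],1)
    dr=Ro.from_matrix(R@np.array(s['tool_rot']).T).as_rotvec(degrees=True)
    print('t',round(s['t'],2),'tcp',np.round(s['tcp_pos'],1),'F',np.round(s['force'],1),'T',np.round(s['torque'],2),'w',round(s['grip_width'],1),'shift',np.round(np.array([x,y,z])-s['tcp_pos'],1),'turn',dr.round(2),'qv',np.abs(s['qvel']).max().round(1))
E
python3 -c "
from h import *
need(520,228,300,-10.05)"
```

```text
t 4.6 tcp [519.4 231.1 329.1] F [0.1 0.3 0.3] T [ 0.01 -0.05  0.02] w 85.0 shift [  0.6  -3.1 -29.1] turn [-0.92 -0.88  0.03] qv 0.4
```

Request:
drive_tool(
  increments=[
    [[0.6,-3,-20],[-0.9,-0.9,0],85],
    [[0.6,-3,-45],[-0.9,-0.9,0],85],
    [[0.6,-3,-70],[-0.9,-0.9,0],85],
    [[0.6,-3,-95],[-0.9,-0.9,0],85],
    [[0.6,-3,-115],[-0.9,-0.9,0],85],
    [[0.6,-3,-135],[-0.9,-0.9,0],85],
    [[0.6,-3,-150],[-0.9,-0.9,0],85],
    [[0.6,-3,-165],[-0.9,-0.9,0],85],
    [[0.6,-3,-180],[-0.9,-0.9,0],85],
    [[0.6,-3,-193],[-0.9,-0.9,0],85],
    [[0.6,-3,-202],[-0.9,-0.9,0],85],
    [[0.6,-3,-204],[-0.9,-0.9,0],85],
    [[0.6,-3,-204],[-0.9,-0.9,0],85],
    [[0.6,-3,-204],[-0.9,-0.9,0],85],
  ],
)

```text
t: 6.0
tcp_pos: [520.6, 226.6, 126.3]
tool_rot: [[0.178, 0.984, 0.002], [0.984, -0.178, 0.002], [0.003, 0.001, -1.0]]
force: [0.3, -0.4, 0.5]
grip_width: 84.9
gripper_force: 0.0
```

```bash
python3 -c "
from h import *
need(520,228,125,-10.05); grab('wrist','w3')"
```

```text
t 6.0 tcp [520.6 226.6 126.3] F [ 0.3 -0.4  0.5] T [-0.    0.02  0.  ] w 84.9 shift [-0.6  1.4 -1.3] turn [-0.13  0.11  0.18] qv 0.3
```

View pics/w3.png

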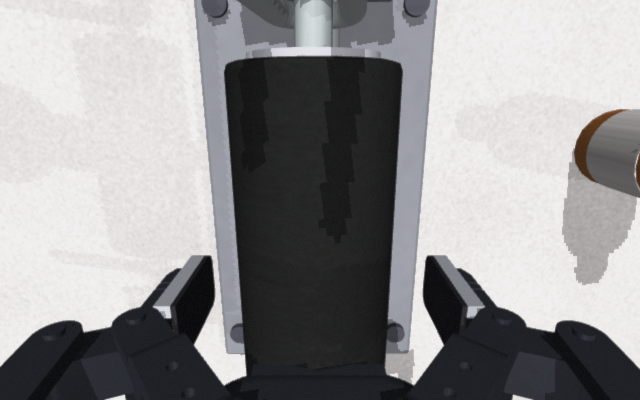

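The roller sits between the open pads (rubber edges about 238/394, pads 210/427 at row 280), so it is about 0.8 mm left of centre. I'll shift slightly and close.

Request:
drive_tool(
  increments=[
    [[-0.8,0.5,-1],[0,0,0.2],85],
    [[-0.8,0.5,-1],[0,0,0.2],66],
    [[-0.8,0.5,-1],[0,0,0.2],60],
    [[-0.8,0.5,-1],[0,0,0.2],56],
    [[-0.8,0.5,-1],[0,0,0.2],52],
    [[-0.8,0.5,-1],[0,0,0.2],50],
    [[-0.8,0.5,-1],[0,0,0.2],50],
    [[-0.8,0.5,-1],[0,0,0.2],50],
  ],
  squeeze=40,
)

```text
t: 6.85
tcp_pos: [519.3, 227.1, 124.9]
tool_rot: [[0.174, 0.985, 0.001], [0.985, -0.174, 0.002], [0.002, 0.001, -1.0]]
force: [-2.9, -0.6, 5.2]
grip_width: 55.2
gripper_force: 41.5
```

```bash
python3 -c "
from h import *
need(520,228,125,-10.05)"
```

```text
t 6.85 tcp [519.3 227.1 124.9] F [-2.9 -0.6  5.2] T [-0.01  0.6  -0.04] w 55.2 shift [0.7 0.9 0.1] turn [-0.12  0.05 -0.03] qv 0.1
```

Request:
drive_tool(
  increments=[
    [[-0.2,0,2],[0,0,0],50],
    [[-0.4,0.1,4],[0,0,0],50],
    [[-0.7,0.1,7],[0,0,0],50],
    [[-1.0,0.2,10],[0,0,0],50],
    [[-1.3,0.3,13],[0,0,0],50],
    [[-1.5,0.3,15],[0,0,0],50],
    [[-1.5,0.3,15],[0,0,0],50],
    [[-1.5,0.3,15],[0,0,0],50],
  ],
)

```text
t: 7.65
tcp_pos: [517.7, 227.4, 139.6]
tool_rot: [[0.174, 0.985, 0.001], [0.985, -0.174, 0.002], [0.002, 0.001, -1.0]]
force: [-0.1, 0.3, -7.3]
grip_width: 54.7
gripper_force: 43.6
```

```bash
python3 -c "
from h import *
need(520,228,125,-10.05)"
```

```text
t 7.65 tcp [517.7 227.4 139.6] F [-0.1  0.3 -7.3] T [-0.04 -0.01 -0.02] w 54.7 shift [  2.3   0.6 -14.6] turn [-0.1   0.05 -0.03] qv 0.1
```

Request:
drive_tool(
  increments=[
    [[-0.4,0.1,4],[0,0,0],50],
    [[-0.8,0.1,8],[0,0,0],50],
    [[-1.2,0.2,12],[0,0,0],50],
    [[-1.7,0.3,16],[0,0,0],50],
    [[-2.1,0.4,20],[0,0,0],50],
    [[-2.5,0.4,24],[0,0,0],50],
    [[-2.9,0.5,28],[0,0,0],50],
    [[-3.1,0.5,30],[0,0,0],50],
    [[-3.1,0.5,30],[0,0,0],50],
  ],
)

```text
t: 8.55
tcp_pos: [514.8, 227.9, 170.0]
tool_rot: [[0.174, 0.985, 0.001], [0.985, -0.174, 0.002], [0.002, 0.001, -1.0]]
force: [0.4, -0.4, -6.0]
grip_width: 55.3
gripper_force: 43.8
```

Run:
```python
from h import *
need(520,228,125,-10.05); grab('wrist','w4')
im=cv2.imread('pics/w4.png'); cv2.imwrite('pics/w4c.png',cv2.resize(im[0:150,200:440],None,fx=3,fy=3,interpolation=cv2.INTER_CUBIC))
```

```text
t 8.55 tcp [514.8 227.9 170. ] F [ 0.4 -0.4 -6. ] T [-0.01 -0.02 -0.  ] w 55.3 shift [  5.2   0.1 -45. ] turn [-0.12  0.08 -0.03] qv 0.4
```

View pics/w4c.png

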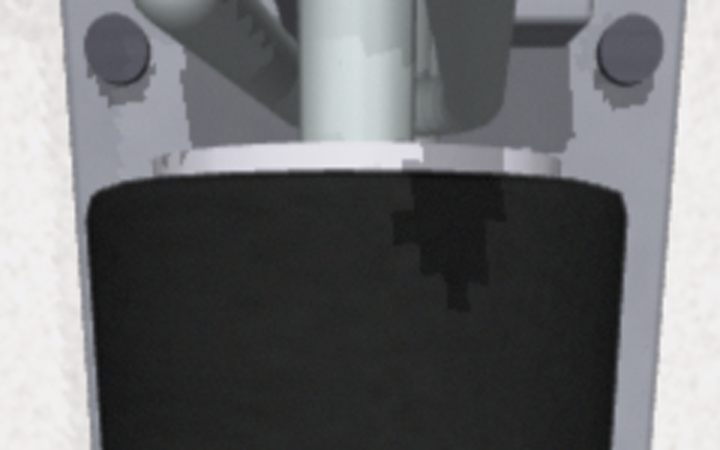

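The spindle (crop x about 300–412) sits between the front prong and the back leg, with side forces near zero. I'll continue along the lean.

Request:
drive_tool(
  increments=[
    [[-0.4,0.1,4],[0,0,0],50],
    [[-0.8,0.1,8],[0,0,0],50],
    [[-1.2,0.2,12],[0,0,0],50],
    [[-1.7,0.3,16],[0,0,0],50],
    [[-2.1,0.4,20],[0,0,0],50],
    [[-2.5,0.4,24],[0,0,0],50],
    [[-2.7,0.5,26],[0,0,0],50],
    [[-2.7,0.5,26],[0,0,0],50],
  ],
)

```text
t: 9.4
tcp_pos: [512.1, 228.5, 196.0]
tool_rot: [[0.174, 0.985, 0.001], [0.985, -0.174, 0.002], [0.002, 0.001, -1.0]]
force: [-0.1, 0.2, -6.8]
grip_width: 55.1
gripper_force: 43.8
```

```bash
python3 -c "
from h import *
need(520,228,125,-10.05)"
```

```text
t 9.4 tcp [512.1 228.5 196. ] F [-0.1  0.2 -6.8] T [ 0.03  0.   -0.01] w 55.1 shift [  7.9  -0.5 -71. ] turn [-0.12  0.08 -0.03] qv 0.5
```

Request:
drive_tool(
  increments=[
    [[-0.5,0.1,5],[0,0,0],50],
    [[-1.0,0.2,10],[0,0,0],50],
    [[-1.5,0.3,15],[0,0,0],50],
    [[-2.1,0.4,20],[0,0,0],50],
    [[-2.6,0.5,25],[0,0,0],50],
    [[-3.1,0.6,30],[0,0,0],50],
    [[-3.6,0.6,35],[0,0,0],50],
    [[-4.1,0.7,40],[0,0,0],50],
    [[-5.2,0.9,50],[0,0,0],50],
    [[-6.2,1.1,60],[0,0,0],50],
    [[-7,1,75],[0,0,0],50],
    [[-7,1,90],[0,0,0],50],
    [[-7,1,105],[0,0,0],50],
    [[-7,1,110],[0,0,0],50],
  ],
)

```text
t: 10.8
tcp_pos: [505.7, 229.5, 307.9]
tool_rot: [[0.174, 0.985, 0.004], [0.985, -0.174, 0.003], [0.004, 0.003, -1.0]]
force: [0.4, 0.1, -7.1]
grip_width: 55.0
gripper_force: 44.1
```

Run:
```python
from h import *
need(536,-258,300,1)
for t in ('top','scene'):
    im,w=cloud(t); H,S,V=cv2.split(cv2.cvtColor(im,cv2.COLOR_BGR2HSV))
    reg=(np.abs(w[...,0]-538)<75)&(np.abs(w[...,1]+258)<140)
    m=reg&(w[...,2]>72)&(w[...,2]<95); P=w[m]
    g=[P[P[:,1]>-258],P[P[:,1]<-258]]; C=[]
    for A in g:
        (c,sz,an)=cv2.minAreaRect(A[:,:2].astype(np.float32)); C.append(c); print(t,len(A),'rect',np.round(c,1),np.round(sz,1),round(an,1),'mean',A.mean(0).round(1),'z',np.percentile(A[:,2],[10,90]).round(0),'gap x',np.sort(A[:,0]).round(0)[::max(1,len(A)//14)])
    d=np.subtract(*C); print('mid',np.mean(C,0).round(1),'yaw of y axis',np.degrees(np.arctan2(-d[0],d[1])).round(2))
    b=reg&(w[...,2]>5)&(w[...,2]<20)&(H<25)&(S>90); print('base',cv2.minAreaRect(w[b][:,:2].astype(np.float32)))
```

```text
t 10.8 tcp [505.7 229.5 307.9] F [ 0.4  0.1 -7.1] T [-0.01 -0.    0.01] w 55.0 shift [  30.3 -487.5   -7.9] turn [-0.21  0.19 11.03] qv 4.6
top 156 rect [ 534.3 -160.4] [86.9 14.6] 1.8 mean [ 534.  -160.4   80.9] z [75. 85.] gap x [491. 494. 498. 503. 508. 513. 517. 522. 551. 556. 561. 565. 570. 575.
 578.]
top 172 rect [ 539.9 -350.6] [87.4 16.7] 3.1 mean [ 539.5 -349.9   80. ] z [74. 85.] gap x [496. 499. 504. 509. 513. 518. 521. 527. 557. 561. 566. 569. 574. 578.
 583.]
mid [ 537.1 -255.5] yaw of y axis 1.71
base ((537.6862182617188, -255.31106567382812), (107.12015533447266, 229.1694793701172), 1.5945287942886353)
scene 146 rect [ 533.7 -162.4] [92.4 15.8] 1.9 mean [ 535.3 -163.    80.6] z [74. 85.] gap x [487. 493. 498. 504. 509. 512. 517. 520. 550. 558. 563. 567. 572. 576.
 579.]
scene 161 rect [ 539.1 -351.9] [92.3 14. ] 1.8 mean [ 540.8 -352.2   81.1] z [74. 85.] gap x [493. 498. 505. 510. 515. 518. 521. 525. 555. 563. 567. 573. 578. 581.
 584.]
mid [ 536.4 -257.2] yaw of y axis 1.65
base ((538.0283813476562, -258.31707763671875), (110.13410949707031, 225.97129821777344), 1.4644817113876343)
```

Request:
drive_tool(
  increments=[
    [[1,-10,0],[0,0,0],50],
    [[2,-30,0],[0,0,0.5],50],
    [[4,-60,0],[0,0,1],50],
    [[6,-95,0],[0,0,2],50],
    [[9,-130,0],[0,0,3],50],
    [[11,-165,0],[0,0,4],50],
    [[13,-200,0],[0,0,5],50],
    [[16,-235,0],[0,0,6],50],
    [[18,-270,0],[0,0,7],50],
    [[20,-305,0],[0,0,8],50],
    [[23,-340,0],[0,0,9],50],
    [[25,-375,0],[0,0,10],50],
    [[27,-405,0],[0,0,11],50],
    [[29,-435,-10],[-0.2,0.2,11.7],50],
    [[31,-458,-25],[-0.2,0.2,11.7],50],
    [[31,-475,-45],[-0.2,0.2,11.7],50],
    [[31,-484,-65],[-0.2,0.2,11.7],50],
    [[31,-486,-85],[-0.2,0.2,11.7],50],
    [[31,-486,-100],[-0.2,0.2,11.7],50],
    [[31,-486,-100],[-0.2,0.2,11.7],50],
  ],
)

```text
t: 12.8
tcp_pos: [534.5, -255.7, 202.9]
tool_rot: [[-0.029, 1.0, -0.007], [1.0, 0.029, -0.0], [0.0, -0.007, -1.0]]
force: [0.1, 1.3, -6.6]
grip_width: 55.1
gripper_force: 44.8
```

Run:
```python
from h import *
need(536.5,-256.5,208,1.65)
s=bot.get_state(); P=grab('wrist','w5'); im,w=cloud('w5')
R=np.array(s['tool_rot']); q=(w-s['tcp_pos'])@R; V=im.max(2)
m=(V<60)&(np.abs(q[...,1])<26)&(q[...,2]>-60)&(q[...,2]<0)&(q[...,0]>20); A=q[m]; print('rubber end tool x',np.percentile(A[:,0],[50,98,99.5]),'top z',np.percentile(A[:,2],[1,5]))
g=(np.abs(q[...,1])<12)&(q[...,0]>84)&(q[...,0]<125)&(q[...,2]<0); B=q[g]; print('spindle',len(B),'y',np.percentile(B[:,1],[3,97]).round(1) if len(B) else '','x',B[:,0].max(),'z',np.percentile(B[:,2],[2,10]))
```

```text
t 12.8 tcp [ 534.5 -255.7  202.9] F [ 0.1  1.3 -6.6] T [ 0.06  0.01 -0.04] w 55.1 shift [ 2.  -0.8  5.1] turn [ 0.01 -0.4  -0.03] qv 3.2
rubber end tool x [53.86036508 79.03461305 79.84654142] top z [-50.63429916 -50.12286945]
spindle 1845 y [-5.3  5.8] x 98.08699937743107 z [-28.72043711 -28.1153315 ]
```

View pics/w5.png

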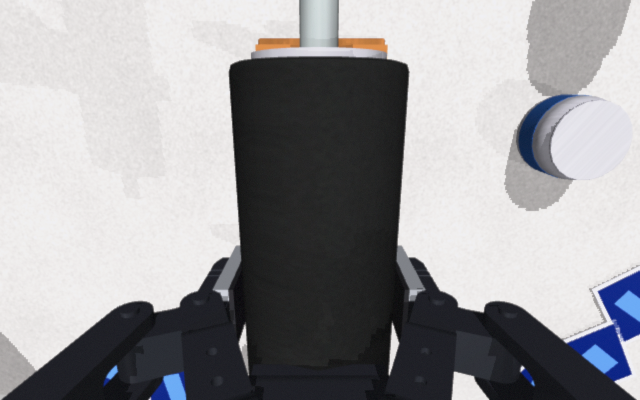

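The roller is held square and centred (spindle columns 299–339). Beyond it the near cheek spans columns 256–386 at row 45. I'll measure that cheek's centre.

Run:
```python
from h import *
im,w=cloud('w5'); H,S,V=cv2.split(cv2.cvtColor(im,cv2.COLOR_BGR2HSV)); m=(H<25)&(S>120)&(w[...,2]>75)&(w[...,2]<92)
v,u=np.where(m); print(len(u)); 
for r in np.unique(v):
    k=v==r; A=w[m][k]; print(r,u[k].min(),u[k].max(),A[:,0].min().round(1),A[:,0].max().round(1),np.median(A[:,1:],0).round(1))
need(536.5,-256.5,125,1.65)
```

```text
366
44 258 384 489.8 575.5 [-154.5   82.2]
45 256 386 488.3 576.8 [-154.9   82.2]
46 256 386 488.2 576.8 [-155.5   82.1]
47 256 386 488.4 576.7 [-155.8   82.4]
48 256 386 488.5 576.9 [-156.1   82.5]
49 256 386 488.4 577.0 [-156.6   82.4]
50 256 386 488.4 577.0 [-157.1   82.6]
51 385 386 576.4 577.1 [-157.7   82.3]
t 12.85 tcp [ 535.3 -256.   204.6] F [ 0.5  0.1 -6.5] T [-0.01  0.03  0.03] w 55.0 shift [  1.2  -0.5 -79.6] turn [ 0.05 -0.27 -0.05] qv 2.6
```

Request:
drive_tool(
  increments=[
    [[-0.5,0,-8],[0,-0.2,0],50],
    [[-0.5,0,-22],[0,-0.2,0],50],
    [[-0.5,0,-37],[0,-0.2,0],50],
    [[-0.5,0,-52],[0,-0.2,0],50],
    [[-0.5,0,-67],[0,-0.2,0],50],
    [[-0.5,0,-82],[0,-0.2,0],50],
    [[-0.5,0,-95],[0,-0.2,0],50],
    [[-0.5,0,-105],[0,-0.2,0],50],
    [[-0.5,0,-112],[0,-0.2,0],50],
    [[-0.5,0,-117],[0,-0.2,0],50],
    [[-0.5,0,-120],[0,-0.2,0],50],
    [[-0.5,0,-120],[0,-0.2,0],50],
    [[-0.5,0,-120],[0,-0.2,0],50],
    [[-0.5,0,-120],[0,-0.2,0],50],
  ],
)

```text
t: 14.25
tcp_pos: [535.8, -256.8, 86.1]
tool_rot: [[-0.029, 1.0, 0.002], [1.0, 0.029, -0.002], [-0.002, 0.002, -1.0]]
force: [-0.1, -0.2, -7.7]
grip_width: 54.9
gripper_force: 45.1
```

Run:
```python
from h import *
need(535.6,-256.5,80,1.65)
s=bot.get_state(); grab('wrist','w6'); im,w=cloud('w6'); R=np.array(s['tool_rot']); q=(w-s['tcp_pos'])@R
H,S,V=cv2.split(cv2.cvtColor(im,cv2.COLOR_BGR2HSV)); m=(H<25)&(S>120)&(w[...,2]>75)&(w[...,2]<92)
v,u=np.where(m)
for r in np.unique(v)[::5]:
    k=v==r; A=q[m][k]; y=np.sort(A[:,1]); gi=np.diff(y).argmax(); print(r,len(y),'edges y',y[0].round(1),y[-1].round(1),'gap',y[gi].round(1),y[gi+1].round(1),'x',np.median(A[:,0]).round(1),'mid',((y[0]+y[-1])/2).round(2))
B=q[(np.abs(q[...,1])<12)&(q[...,0]>84)&(q[...,0]<125)&(q[...,2]<-15)]; print('spindle y',np.percentile(B[:,1],[2,98]).round(2))
```

```text
t 14.25 tcp [ 535.8 -256.8   86.1] F [-0.1 -0.2 -7.7] T [ 0.   -0.    0.03] w 54.9 shift [-0.2  0.3 -6.1] turn [ 0.13  0.1  -0.03] qv 0.1
4 64 edges y -44.4 -21.6 gap -43.4 -42.6 x 102.2 mid -33.0
9 161 edges y -44.6 44.7 gap -16.1 16.2 x 100.6 mid 0.02
14 160 edges y -45.0 44.0 gap -16.1 15.1 x 99.0 mid -0.52
19 161 edges y -44.6 44.3 gap -16.1 14.4 x 97.2 mid -0.16
24 162 edges y -44.9 44.5 gap -15.1 15.6 x 95.6 mid -0.19
29 160 edges y -44.6 44.6 gap -15.2 15.7 x 93.9 mid 0.02
34 160 edges y -45.1 44.7 gap -15.3 15.0 x 92.1 mid -0.2
39 162 edges y -44.7 44.4 gap -15.3 14.6 x 90.4 mid -0.17
44 157 edges y -44.6 44.4 gap -16.1 13.5 x 88.7 mid -0.08
spindle y [-5.44  5.91]
```

View pics/w6.png

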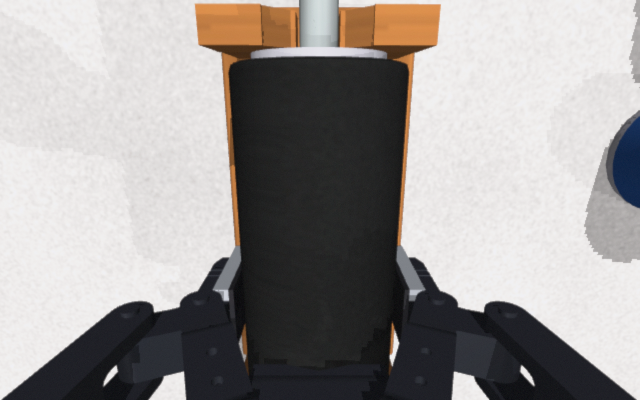

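The spindle (columns 300–340) is centred on the notch (flare from 262 to 374, cheek 196–440), within 0.4 mm. I'll lower it slowly.

Request:
drive_tool(
  increments=[
    [[-0.3,0.2,-3],[0.1,0.1,0],50],
    [[-0.3,0.2,-7],[0.1,0.1,0],50],
    [[-0.3,0.2,-11],[0.1,0.1,0],50],
    [[-0.3,0.2,-15],[0.1,0.1,0],50],
    [[-0.3,0.2,-19],[0.1,0.1,0],50],
    [[-0.3,0.2,-23],[0.1,0.1,0],50],
    [[-0.3,0.2,-27],[0.1,0.1,0],50],
    [[-0.3,0.2,-31],[0.1,0.1,0],50],
    [[-0.3,0.2,-34],[0.1,0.1,0],50],
    [[-0.3,0.2,-37],[0.1,0.1,0],50],
    [[-0.3,0.2,-40],[0.1,0.1,0],50],
    [[-0.3,0.2,-42],[0.1,0.1,0],50],
    [[-0.3,0.2,-43],[0.1,0.1,0],50],
    [[-0.3,0.2,-44],[0.1,0.1,0],50],
    [[-0.3,0.2,-45],[0.1,0.1,0],50],
    [[-0.3,0.2,-45],[0.1,0.1,0],50],
    [[-0.3,0.2,-45],[0.1,0.1,0],50],
  ],
)

```text
t: 16.0
tcp_pos: [535.2, -256.5, 40.7]
tool_rot: [[-0.029, 1.0, -0.001], [1.0, 0.029, -0.0], [-0.0, -0.001, -1.0]]
force: [-0.2, 0.4, -8.1]
grip_width: 54.7
gripper_force: 45.1
```

```bash
python3 -c "
from h import *
need(535.6,-256.5,37.6,1.65)"
```

```text
t 16.0 tcp [ 535.2 -256.5   40.7] F [-0.2  0.4 -8.1] T [-0.01 -0.02  0.01] w 54.7 shift [ 0.4 -0.  -3.1] turn [ 0.01 -0.04 -0.02] qv 0.2
```

Request:
drive_tool(
  increments=[
    [[0,0,-0.5],[0,0,0],50],
    [[0,0,-1],[0,0,0],50],
    [[0,0,-1.5],[0,0,0],50],
    [[0,0,-2],[0,0,0],50],
    [[0,0,-2.4],[0,0,0],50],
    [[0,0,-2.7],[0,0,0],50],
    [[0,0,-2.7],[0,0,0],50],
  ],
)

```text
t: 16.7
tcp_pos: [535.1, -256.4, 37.8]
tool_rot: [[-0.029, 1.0, -0.001], [1.0, 0.029, -0.0], [-0.0, -0.001, -1.0]]
force: [-0.2, 0.4, -6.9]
grip_width: 55.0
gripper_force: 45.1
```

```bash
python3 -c "
from h import *
need(535.6,-256.5,37.6,1.65)"
```

```text
t 16.7 tcp [ 535.1 -256.4   37.8] F [-0.2  0.4 -6.9] T [ 0.   -0.04  0.  ] w 55.0 shift [ 0.5 -0.1 -0.2] turn [ 0.01 -0.05 -0.03] qv 0.2
```

Still hanging freely; feeling further down in small steps.

Request:
drive_tool(
  increments=[
    [[0,0,-0.3],[0,0,0],50],
    [[0,0,-0.6],[0,0,0],50],
    [[0,0,-0.9],[0,0,0],50],
    [[0,0,-0.9],[0,0,0],50],
  ],
)

```text
t: 17.1
tcp_pos: [535.2, -256.5, 37.2]
tool_rot: [[-0.029, 1.0, -0.001], [1.0, 0.029, -0.0], [-0.0, -0.001, -1.0]]
force: [-1.1, 0.9, -4.1]
grip_width: 54.6
gripper_force: 45.2
```

Request:
drive_tool(
  increments=[
    [[0,0,-0.2],[0,0,0],50],
    [[0,0,-0.4],[0,0,0],50],
    [[0,0,-0.4],[0,0,0],50],
  ],
)

```text
t: 17.4
tcp_pos: [535.3, -256.5, 37.1]
tool_rot: [[-0.029, 1.0, -0.0], [1.0, 0.029, -0.0], [-0.0, -0.0, -1.0]]
force: [-3.3, 2.1, 2.9]
grip_width: 55.0
gripper_force: 45.7
```

Request:
drive_tool(
  increments=[
    [[0,0,-0.2],[0,0,0],50],
    [[0,0,-0.2],[0,0,0],50],
  ],
)

```text
t: 17.6
tcp_pos: [535.3, -256.5, 37.0]
tool_rot: [[-0.029, 1.0, -0.0], [1.0, 0.029, 0.0], [0.0, -0.0, -1.0]]
force: [-3.8, 3.1, 5.8]
grip_width: 54.8
gripper_force: 46.1
```

```bash
python3 -c "
from h import *
need(535.6,-256.5,37.6,1.65)"
```

```text
t 17.6 tcp [ 535.3 -256.5   37. ] F [-3.8  3.1  5.8] T [ 0.63  0.93 -0.01] w 54.8 shift [ 0.3 -0.   0.6] turn [-0.   -0.02 -0.02] qv 0.1
```

Request:
drive_tool(
  increments=[
    [[0,0,0],[0,0,0],57],
    [[0,0,0],[0,0,0],60],
    [[0,0,0],[0,0,0],66],
    [[0,0,0],[0,0,0],75],
    [[0,0,0],[0,0,0],85],
    [[0,0,0],[0,0,0],85],
    [[0,0,0],[0,0,0],85],
    [[0,0,0],[0,0,0],85],
  ],
  squeeze=20,
)

```text
t: 18.4
tcp_pos: [535.2, -256.5, 36.4]
tool_rot: [[-0.029, 1.0, -0.001], [1.0, 0.029, -0.0], [-0.0, -0.001, -1.0]]
force: [-0.4, -0.1, -0.1]
grip_width: 85.1
gripper_force: 0.0
```

Request:
drive_tool(
  increments=[
    [[0,0,4],[0,0,0],85],
    [[0,0,10],[0,0,0],85],
    [[0,0,20],[0,0,0],85],
    [[0,0,35],[0,0,0],85],
    [[0,0,50],[0,0,0],85],
    [[0,0,70],[0,0,0],85],
    [[0,0,95],[0,0,0],85],
    [[0,0,120],[0,0,0],85],
    [[0,0,145],[0,0,0],85],
    [[0,0,170],[0,0,0],85],
    [[0,0,190],[0,0,0],85],
    [[0,0,200],[0,0,0],85],
    [[0,0,200],[0,0,0],85],
    [[0,0,200],[0,0,0],85],
  ],
)

```text
t: 19.8
tcp_pos: [535.0, -256.2, 235.9]
tool_rot: [[-0.029, 1.0, -0.001], [1.0, 0.029, 0.0], [0.0, -0.001, -1.0]]
force: [0.6, -0.2, -0.0]
grip_width: 85.0
gripper_force: 0.0
```

Run:
```python
from h import *
need(535.6,-256.5,237,1.65); s=bot.get_state(); grab('wrist','w7'); grab('top','t7'); grab('scene','s7')
from scipy.optimize import least_squares
for t in ('w7','t7'):
    im,w=cloud(t); V=im.max(2); a=np.radians(1.65); q=w-np.array([535.5,-256.5,60]); Q=np.stack([q@[np.cos(a),np.sin(a),0],q@[-np.sin(a),np.cos(a),0],q[...,2]],-1)
    A=Q[(V<60)&(np.abs(Q[...,1])<75)&(np.abs(Q[...,0])<28)&(Q[...,2]>12)&(Q[...,2]<45)]
    if len(A)<50: print(t,len(A)); continue
    r=least_squares(lambda p:np.hypot(A[:,0]-p[0]-p[1]*A[:,1],A[:,2]-p[2]-p[3]*A[:,1])-28,[0,0,0,0],loss='soft_l1'); print(t,len(A),'dx,yawslope,dz,pitch',r.x.round(3),'y',np.percentile(A[:,1],[1,99]).round(0))
a=cv2.imread('pics/w7.png'); b=cv2.resize(cv2.imread('pics/s7.png')[190:310,150:310],(640,480)); cv2.imwrite('pics/fin.png',np.vstack([cv2.resize(a,(416,260)),cv2.resize(b,(416,312))]))
```

```text
t 19.8 tcp [ 535.  -256.2  235.9] F [ 0.6 -0.2 -0. ] T [0.02 0.04 0.02] w 85.0 shift [ 0.6 -0.3  1.1] turn [-0.01 -0.07 -0.03] qv 1.0
w7 9693 dx,yawslope,dz,pitch [-3.100e-02  0.000e+00 -1.019e+00 -1.000e-03] y [-73.  74.]
t7 884 dx,yawslope,dz,pitch [ 1.683e+00  2.000e-03 -1.581e+00 -1.000e-03] y [-35.  74.]
```

View pics/fin.png

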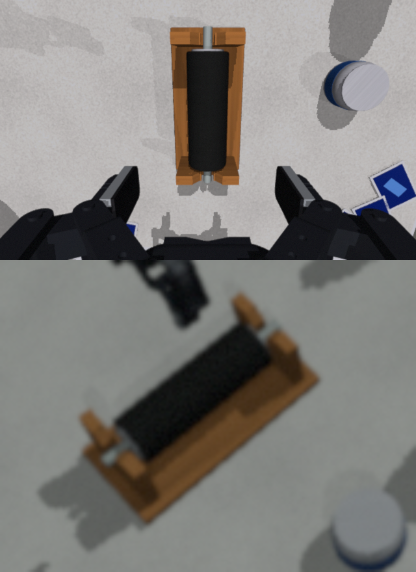

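The roller (rubber from about (208,50) to (207,170) in the upper view) lies level and home in both notches. Measured height is within about 1 mm of the seat with no pitch, and the gripper is clear.

```bash
python3 -c "
from rig import bot
print(bot.finish_job())"
```

```text
the job is handed in; nothing more can be done
None
```

The roller came out of the hooks along their roughly 6° forward lean with almost no side force; it now lies level in both rest notches, released, and the job was handed in at about 20 s (no verdict was returned).

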